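# Back off the wing screw of a slide press

## Robot

A 6-joint arm with a two-finger parallel gripper is mounted at the origin on the work surface. World frame = base frame: x ahead of the robot, y to its left, z up, the work surface at z = 0. Lengths are in m, angles in degrees, forces in N, time in s.
With the tool pointing down it reaches from about 0.375 to 0.9 m from the base axis. Payload 3.1 kg.
Tool frame: the origin (TCP) lies between the finger pads; the fingertips stand 11 mm ahead of it and the grasp point (between the pads) lies 8 mm behind it; x points along the fingers, y is the direction in which the jaws open and shut, and the axes are right-handed (so a half turn about x gives the same grasp; the last joint's range is limited). The gripper opens to 87 mm and grips with 3 to 60 N. Pads are 19 mm wide; open, the fingers measure 117 mm over their backs; the gripper's body (75 mm by 190 mm) begins 51 mm behind the grasp point.
Start: joints at [-87.29, 30.224, 82.088, -0, 67.689, -10.227], TCP at [0.14, -0.609, 0.195] pointing down, gripper open.
Joint ranges: [-176.69, 176.69], [-43.24, 126.21], [12.49, 139.97], [-82, 262], [0, 151.66], [-163.58, 163.58]. Speed limits (degrees/s): [159.86, 159.86, 180, 180, 180, 180].

## Interface

Orientations are given as a 3x3 rotation matrix whose columns are the frame's x, y, z axes.
In Python, from rig import bot gives the robot as it stands.
- The arm moves only by the shell command python3 -m inch 'ROWS' [OPENING]. ROWS is a JSON object of lists of equal length, an entry for each row: "dp": the shift along the tool's x, y, z in mm, a list of three; "yaw": the turn about the tool's x in degrees. In form: {"dp": [[tx, ty, tz], ...], "yaw": [yaw, ...]}. A call has 1 to 20 rows; each row shifts and turns the commanded pose from where the row before left it, along the tool's axes as they then stand; what a row does not reach is not made up. A row lasts 1/12 s, in which the tool goes at most 41.7 mm and 7.16 degrees, less where a joint would pass 70% of its speed; a pose out of reach is approached as far as the arm can. A call is refused whole if a number of a shift passes 41.7 or a number of a turn 7.16, either way. A call with a gripper value outside its range is refused whole. OPENING is the finger opening in mm, from 0 to 87, set as the call begins (- or left out, the last holds). The fingers move at their own pace and stop on an object; the grip force is fixed at half the most. Time passes only in rows, so rows that do not move let the fingers close. It gives the time, the measured TCP pose, the force and the opening at its end, in the units of the state.
- bot.read_state(): the state, without advancing time (a new reading comes with each control period).
- bot.capture(name): name is "scene" or "top"; returns a dict with "color" (480x640x3 uint8, red, green, blue), "intrinsics" (3x3 intrinsics, pixels), "k1" (the pictures are not rectified: a ray, as slopes to the right and down, at radius r is drawn at 1 + k1 r^2 times it, then the intrinsics apply), "pose" (4x4, takes a point from camera to world coordinates). Camera axes: x right, y down, z forward; pixel columns grow to the right and rows downward; lengths in m; the calibration is good to about 2 mm. A picture is of the moment at which its call begins. There is no depth.
- bot.hand_in(): hands the job in, once; it reports no verdict.
The state is a dict: "time_s": time; "joint_positions": joint angles; "qvel": joint speeds; "tau": joint torques, N m; "position": TCP position; "tcp_rot": TCP orientation; "force": force on the tool from outside, world axes, zero at the start; "moment": the same for the moment, N m; "opening": opening from 0.0 (shut) to 1.0 (fully open).
Only numpy, scipy, OpenCV 4.12 (cv2) and the standard library are available. Lean on these libraries where they do the work, as an engineer would, in place of code of your own. Each camera call takes 0.05 s, during which the arm holds its last target.

## Task

The mounted microscope slide in the small bench press has set: open the press fully by spinning its loose wing screw counter-clockwise (seen from above) until it comes to its stop and the pressure plate is fully raised. Only push the wings round with gentle fingertip strokes; do not grip the screw. Leave the dropper bottle, the tweezer stand and the dish standing where they are, and come away from everything at the end.

Things in the scene. Friction and masses are not known exactly. Their poses are not given: they have to be found in the camera images.
- press: Fixed white bench press. Origin on the table at the foot of the screw's vertical axis, z up, +x from the screw to the press's column. Base 150 x 125 mm (x -63 to +87), 20 mm high. The screw stands on an arm 40 mm wide, top at z = 73 mm. The column (x +38 to +64 mm, y +-22 mm) rises to z = 118 mm, above the wings, so a finger cannot go right round; the other sides are open.
- wings (a point): On the screw's vertical axis, 105 mm above the table, at the top of the wings; its x axis points along one wing and turns with the screw. The steel screw has a hub of radius 9 mm and two opposite upright flat wings, from the hub to 34 mm from the axis (rounded ears to 35 mm), 6 mm thick, z = 87 to 105 mm. The screw does not rise or fall as it turns.
- screw (a joint): Angle of the wing screw in rad, growing counter-clockwise seen from above (opening). At 0 (and every half turn) the wings lie along the press's x axis. It stops hard at 12.57 (two turns, fully open); it starts between 0 and 3.5. Loose: about 0.03 N m of friction, stays where it is left.
- plate (a joint): Height of the aluminium pressure plate (75 x 62 x 7 mm, under the arm) above its lowest position, in m. The screw's thread carries it: 8 mm up per turn, 0.016 m at the stop (fully raised).
- dropper: Bystander: amber dropper bottle, 36 mm diameter, 75 mm high, origin at the centre of its underside. Stands 100 to 170 mm from the screw's axis.
- tweezers: Bystander: grey block 30 x 60 x 24 mm with three upright tweezers, 80 mm high in all, origin at the centre of its underside. Stands 100 to 170 mm from the screw's axis.
- dish: Bystander: flat clear round dish with lid, 62 mm diameter, 16 mm high, origin at the centre of its underside. Stands 100 to 170 mm from the screw's axis.
Not all that is in view belongs to the job. What is meant by the press is not green, and is the smaller of those in its own colour.

How it is judged (in metres and radians):
At the end, for the whole second after the job is handed in: The wing screw is at its open stop (within 0.56 rad, joint over 12.0) and at rest, the plate raised by more than 14.8 of its 16 mm, and the three bystanders upright and within 30 mm of where they stood (value of joint screw above 12 rad and value of joint plate above 0.0148 m and velocity of joint screw between -0.1 and 0.1 rad/s and distance of each of dropper, tweezers, dish from where it was at the start of the episode below 0.03 m and angle between each of dropper, tweezers, dish's own z axis and vertical below 0.2 rad); the robot touches nothing.
It fails at once if the wing screw is gripped or forced (over 36 N between fingers and screw) (contact force between the fingers and screw above 36 N).
It fails at once if a bystander is lifted, carried, pushed away by 30 mm or tipped over (distance of any of dropper, tweezers, dish from where it was at the start of the episode above 0.03 m or angle between any of dropper, tweezers, dish's own z axis and vertical above 0.4 rad).
It also fails if it takes over 72 s, if anything falls off the work surface, if the arm or the gripper's body presses on something with over 40 N, if the wrist force passes 120 N, or if a joint passes its speed limit or range.

## Working session

There is one attempt and no reset: what is moved stays moved. The work goes in short steps, Python scripts to look and compute and a shell command to move; the robot and the scene stay as the last step left them, time stands still between calls to the robot, and variables do not carry over. Pictures are saved under pics/ and viewed, and the job is handed in when it is done.

```bash
mkdir -p pics; ls; python3 - <<'E'
from rig import bot
import cv2,numpy as np
s=bot.read_state();print(s['time_s'],s['position'],np.round(s['tcp_rot'],3),s['force'])
for n in('scene','top'):
    c=bot.capture(n);cv2.imwrite(f'pics/{n}0.png',c['color'][:,:,::-1]);print(n,c['intrinsics'],c['k1'],np.round(c['pose'],4))
print(bot.read_state()['time_s'])
E
```

```text
pics
0.0 [ 0.13992253 -0.60834316  0.19389036] [[-0.     0.224 -0.975]
 [ 0.002 -0.975 -0.224]
 [-1.    -0.002 -0.   ]] [ 0.0256077  -1.22089053 -0.62578861]
scene [[594.48309733   0.         325.22506853]
 [  0.         594.48309733 242.17542657]
 [  0.           0.           1.        ]] -0.13775877361664274 [[ 9.3700e-02  8.2430e-01 -5.5830e-01  1.1637e+00]
 [ 9.9560e-01 -7.8100e-02  5.1800e-02  2.3000e-03]
 [-1.0000e-03 -5.6070e-01 -8.2800e-01  9.2360e-01]
 [ 0.0000e+00  0.0000e+00  0.0000e+00  1.0000e+00]]
top [[500.25017908   0.         316.52961996]
 [  0.         500.25017908 233.03872876]
 [  0.           0.           1.        ]] -0.06880536481408586 [[ 0.0255 -0.9923  0.1214  0.517 ]
 [-0.9991 -0.0212  0.0368  0.0396]
 [-0.0339 -0.1223 -0.9919  0.9034]
 [ 0.      0.      0.      1.    ]]
0.1
```

View pics/scene0.png

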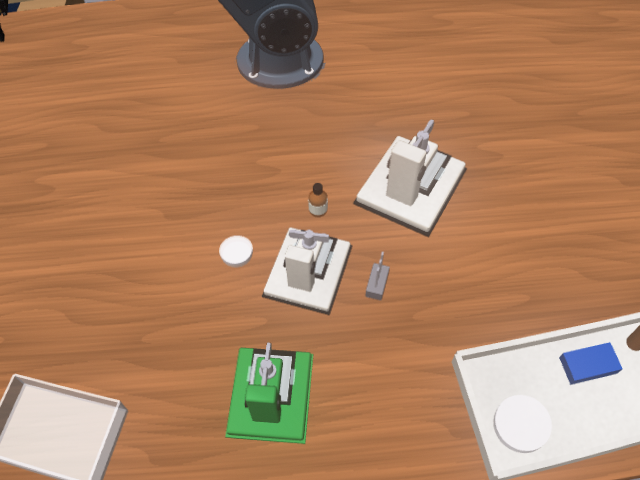

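View pics/top0.png

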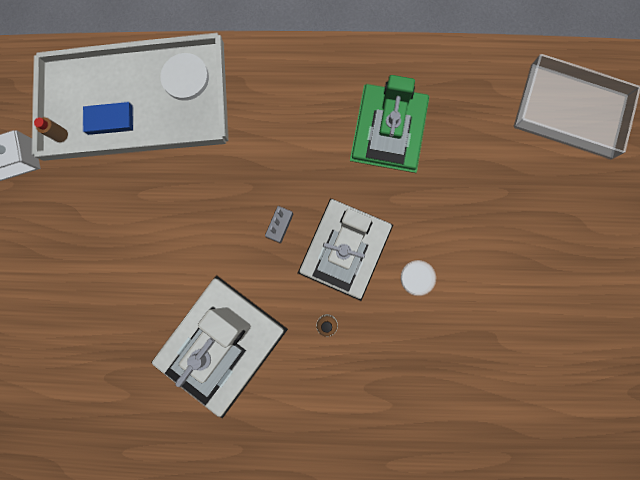

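The candidate presses in the top view are the small white one at (345,250), the large white one at (220,345) and the green one at (390,125). There is also a white box cut off at (10,155). The small white press, with the three bystanders around it, fits the description. I'll confirm it in an enlarged crop and measure it.

```bash
cat > h.py <<'E'
import numpy as np,cv2
from rig import bot
def ray(c,px):
    K=c['intrinsics'];k=c['k1'];d=np.array([(px[0]-K[0,2])/K[0,0],(px[1]-K[1,2])/K[1,1]]);u=d.copy()
    for _ in range(30):u=d/(1+k*(u@u))
    P=np.array(c['pose']);return P[:3,3],P[:3,:3]@np.array([u[0],u[1],1])
def onz(c,px,z):
    o,d=ray(c,px);return (o+d*(z-o[2])/d[2])
def proj(c,p):
    P=np.array(c['pose']);q=P[:3,:3].T@(np.array(p)-P[:3,3]);u=q[:2]/q[2];u=u*(1+c['k1']*(u@u));K=c['intrinsics'];return np.array([K[0,0]*u[0]+K[0,2],K[1,1]*u[1]+K[1,2]])
E
python3 - <<'E'
from h import *
c=bot.capture('top');im=c['color'][:,:,::-1].copy()
cv2.imwrite('pics/topcrop.png',cv2.resize(im[190:350,250:450],(800,640)[:2] if 0 else (750,600),interpolation=cv2.INTER_CUBIC))
d=bot.capture('scene');i2=d['color'][:,:,::-1].copy()
cv2.imwrite('pics/scenecrop.png',cv2.resize(i2[170:320,210:410],(800,600),interpolation=cv2.INTER_CUBIC))
# base quads by white mask
hsv=cv2.cvtColor(im,cv2.COLOR_BGR2HSV);m=((hsv[:,:,1]<60)&(hsv[:,:,2]>60)).astype(np.uint8)
cs,_=cv2.findContours(m,cv2.RETR_EXTERNAL,cv2.CHAIN_APPROX_NONE)
for k in cs:
    if cv2.contourArea(k)>400:
        r=cv2.minAreaRect(k);b=cv2.boxPoints(r);w=np.array([onz(c,p,0.02)[:2] for p in b])
        print(np.round(r[0]),np.round(np.linalg.norm(np.roll(w,1,0)-w,axis=1)[:2],3),np.round(w.mean(0),3),np.round(w,3).tolist())
E
```

```text
[217. 347.] [0.157 0.194] [0.42  0.242] [[0.385, 0.364], [0.544, 0.252], [0.454, 0.122], [0.299, 0.232]]
[418. 278.] [0.061 0.06 ] [ 0.55  -0.108] [[0.58, -0.078], [0.582, -0.138], [0.52, -0.138], [0.519, -0.078]]
[279. 224.] [0.032 0.06 ] [0.64 0.14] [[0.618, 0.166], [0.674, 0.144], [0.662, 0.114], [0.606, 0.136]]
[345. 248.] [0.119 0.146] [0.6   0.021] [[0.554, 0.103], [0.69, 0.05], [0.644, -0.063], [0.51, -0.007]]
[389. 132.] [0.074 0.077] [ 0.814 -0.056] [[0.783, -0.013], [0.859, -0.026], [0.845, -0.099], [0.77, -0.085]]
[578. 107.] [0.212 0.158] [ 0.872 -0.407] [[0.83, -0.278], [0.979, -0.331], [0.914, -0.539], [0.767, -0.481]]
[110. 101.] [0.254 0.489] [0.873 0.48 ] [[0.956, 0.752], [1.03, 0.269], [0.793, 0.219], [0.714, 0.678]]
[320.  19.] [0.085 1.272] [1.051 0.092] [[1.089, 0.729], [1.094, -0.542], [1.014, -0.535], [1.005, 0.717]]
```

View pics/topcrop.png

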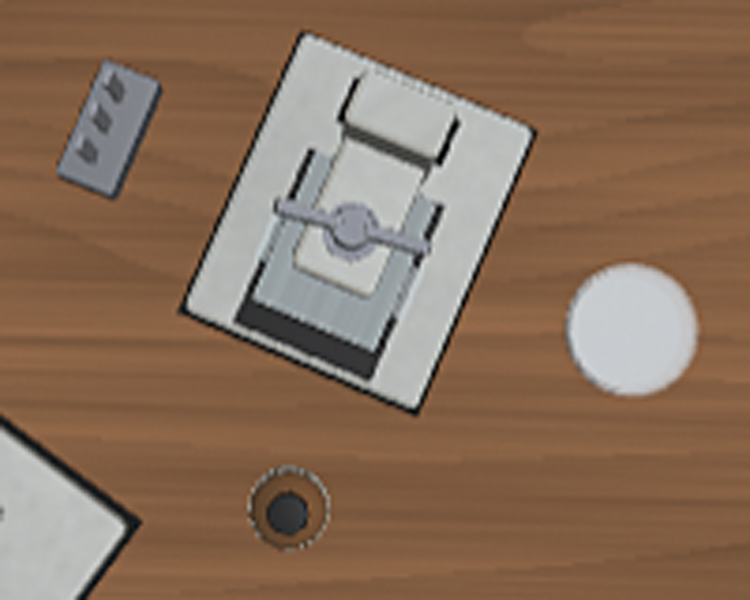

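View pics/scenecrop.png

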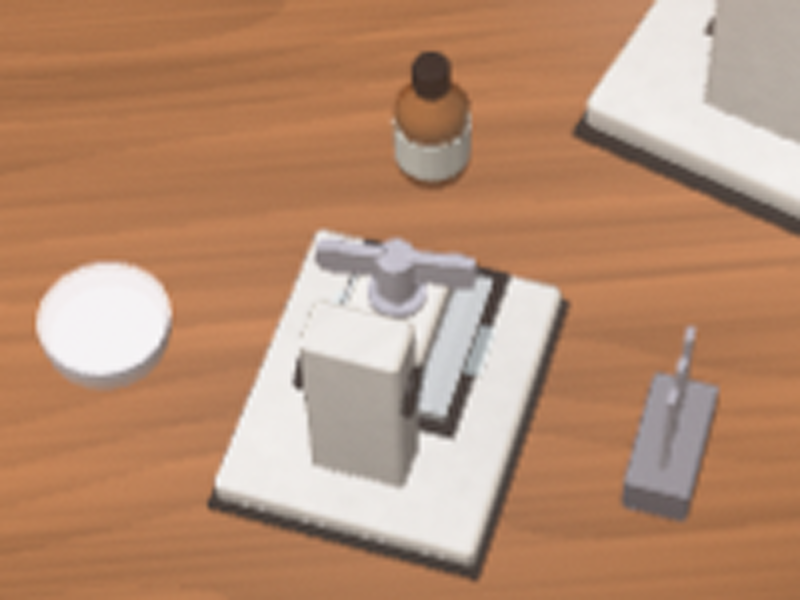

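The base measures about 146 x 119 mm against 194 x 157 for the large one. So the target is the small white press at top (345,250), with its column on the far side and its wings roughly across. Next I'll measure the axis, wing angle and bystanders.

```bash
python3 - <<'E'
from h import *
c=bot.capture('top');d=bot.capture('scene')
f=lambda p:(250+(p[0]+.5)/3.75-.5,190+(p[1]+.5)/3.75-.5)
g=lambda p:(210+(p[0]+.5)/4-.5,170+(p[1]+.5)/4-.5)
print('hub top cam',onz(c,f((351,225)),.105),'scene',onz(d,g((398,247)),.105))
T=[onz(c,f(p),.105) for p in((278,203),(430,243))];S=[onz(d,g(p),.105) for p in((474,262),(319,243))]
for X in(T,S):
    v=X[1]-X[0];print('mid',(X[0]+X[1])/2,'len',np.hypot(v[0],v[1]),'ang',np.degrees(np.arctan2(v[1],v[0])))
# axis from base
ps=[onz(c,f(p),.02)[:2] for p in((305,33),(536,131),(418,410),(182,310))]
ps=np.array(ps);print(np.round(ps,4).tolist());ax=(ps[0]+ps[1])/2-(ps[2]+ps[3])/2;L=np.hypot(*ax);ax/=L;print('L',L,'W',np.linalg.norm(ps[0]-ps[1]),'ang',np.degrees(np.arctan2(ax[1],ax[0])),'screw',ps.mean(0)-.012*ax)
# column top ref
print('col', onz(c,f((397,118)),.118))
# bystanders
print('dropper',onz(c,f((288,512)),.075),'dish',onz(c,f((632,330)),.016),'tweez',onz(c,f((110,130)),.024))
E
```

```text
hub top cam [0.58891375 0.0258399  0.105     ] scene [0.58724315 0.02854987 0.105     ]
mid [0.58981376 0.02464833 0.105     ] len 0.06698077824950233 ang -103.54856296353361
mid [0.58997493 0.02759867 0.105     ] len 0.06606522044239589 ang -103.9129802045539
[[0.6883, 0.0481], [0.6432, -0.0624], [0.5106, -0.0086], [0.5546, 0.1031]]
L 0.14379889125499104 W 0.11933211702420231 ang -22.235864794050286 screw [0.58806705 0.02459323]
col [0.63351672 0.00751805 0.118     ]
dropper [0.46541977 0.05026393 0.075     ] dish [ 0.55028887 -0.10867649  0.016     ] tweez [0.63891045 0.1396023  0.024     ]
```

The axis is near (0.589, 0.026), the press x axis lies at -22.2° in the world, and the wings are at 98.5° in the press frame (screw about 1.72 rad). My plan is to shut the fingers and sweep a 28 mm circle behind a wing, keeping tool +z tangential counter-clockwise and the yaw negative. After each stroke I lift and return.

```bash
python3 -m inch '{"dp":[[0,-10,-12],[0,-22,-25],[0,-22,-25],[0,-22,-25],[0,-22,-25],[0,-22,-25],[0,-22,-25],[0,-22,-25],[0,-22,-25],[0,-22,-25],[0,-22,-25],[0,-22,-25],[0,-22,-25],[0,-22,-25],[0,-22,-25],[0,-22,-25],[0,-22,-25],[0,-22,-25],[0,-22,-25],[0,-22,-25]],"yaw":[0,0,0,0,0,0,0,0,0,0,0,0,0,0,0,0,0,0,0,0]}' 0
python3 -m inch '{"dp":[[0,0,0],[0,0,0],[0,0,0],[0,0,0],[0,0,0],[0,0,0],[0,0,0],[0,0,0],[0,0,0],[0,0,0]],"yaw":[7,7,7,7,7,7,7,7,7,0]}'
cat >> h.py <<'E'
AX=np.array([.589,.026]);XA=-22.2
def where(R=28.,phi=62.,z=.103):
    s=bot.read_state();Rm=np.array(s['tcp_rot']);p=np.array(s['position']);y=Rm[:,1]
    psi=np.degrees(np.arctan2(y[1],y[0]));a=np.radians(phi+XA)
    t=np.r_[AX+R/1000*np.array([np.cos(a),np.sin(a)]),z]
    rel=p[:2]-AX;print('t',s['time_s'],'p',np.round(p,4),'j6',round(s['joint_positions'][5],1),'R',round(1000*np.hypot(*rel),1),'phi',round((np.degrees(np.arctan2(rel[1],rel[0]))-XA)%360,1),'phi_from_yaw',round((psi+180-XA)%360,1),'F',np.round(s['force'],2),'op',s['opening'])
    print('need dp mm',np.round(1000*Rm.T@(t-p),1),'yaw',round(-((phi+XA-180-psi+180)%360-180),1))
E
python3 -c "
from h import *
where()"
```

```text
time_s: 1.97
position: [0.5196, -0.0814, 0.195]
tcp_rot: [[0.0, 0.224, -0.975], [-0.0, -0.975, -0.224], [-1.0, 0.0, -0.0]]
force: [-1.1, -0.7, 0.1]
opening: 0.008
time_s: 2.8
position: [0.5187, -0.0829, 0.1949]
tcp_rot: [[0.0, -0.768, -0.64], [0.0, -0.64, 0.768], [-1.0, -0.0, -0.0]]
force: [0.3, 1.1, -0.0]
opening: 0.005
t 2.8 p [ 0.5187 -0.0829  0.1949] j6 118.9 R 129.6 phi 259.4 phi_from_yaw 62.0 F [ 0.26  1.12 -0.04] op 0.005036214721676872
need dp mm [  91.9 -151.7   38.7] yaw 0.0
```

```bash
python3 -m inch '{"dp":[[0,-30,8],[0,-30,8],[0,-30,8],[0,-30,7],[0,-31,8],[10,0,0],[15,0,0],[15,0,0],[10,0,0],[0,0,0],[0,0,0]],"yaw":[0,0,0,0,0,0,0,0,0,0,0]}'
python3 - <<'E'
from h import *
where()
for n in('top','scene'):
    c=bot.capture(n);im=c['color'][:,:,::-1]
    u,v=proj(c,[.589,.026,.1]).astype(int);cr=im[v-75:v+75,u-100:u+100]
    cv2.imwrite(f'pics/{n}1.png',cv2.resize(cr,(800,600),interpolation=cv2.INTER_CUBIC))
E
```

```text
time_s: 3.72
position: [0.6089, 0.0435, 0.1443]
tcp_rot: [[-0.002, -0.766, -0.642], [0.0, -0.642, 0.766], [-1.0, 0.001, 0.001]]
force: [0.6, -0.7, -0.0]
opening: 0.005
t 3.7167 p [0.6089 0.0435 0.1443] j6 133.6 R 26.6 phi 63.5 phi_from_yaw 62.2 F [ 0.65 -0.65 -0.02] op 0.005256483982488012
need dp mm [41.3 -1.5 -0.8] yaw 0.2
```

View pics/scene1.png

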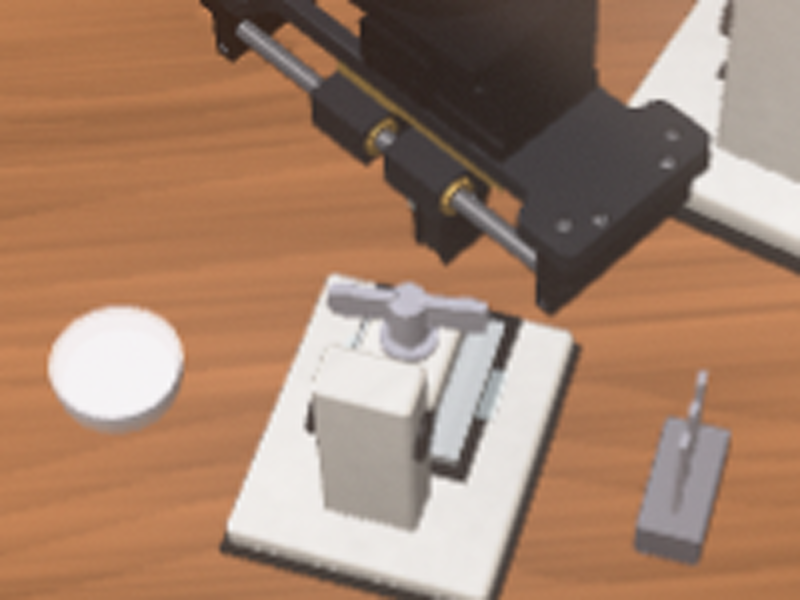

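View pics/top1.png

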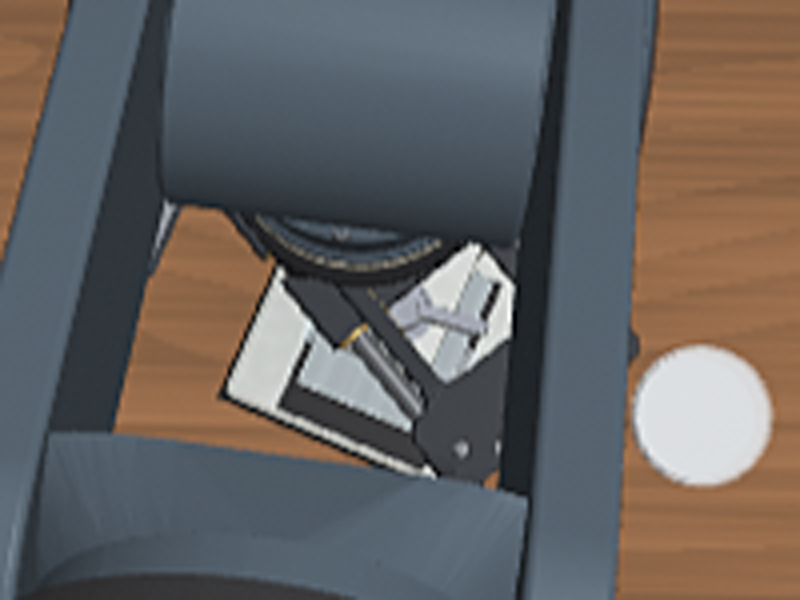

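The scene crop shows the closed fingers' tip near (445,260) and the hub at (408,290), with the wings unmoved. I'll check that tip pixel against the expected projection.

```bash
python3 - <<'E'
from h import *
d=bot.capture('scene');u,v=proj(d,[.589,.026,.1]).astype(int)
s=bot.read_state();p=np.array(s['position'])
R=np.array(s['tcp_rot'])
for dy in(-15,15):
  for dz in(-9.5,9.5):
    q=p+R@np.array([11,dy,dz])/1000;print(dy,dz,(proj(d,q)-[u-100,v-75])*4)
E
python3 -m inch '{"dp":[[0,-1.5,-0.8],[10,0,0],[0,0,0]],"yaw":[0,0,0]}'
```

```text
-15 -9.5 [457.69738311 325.73029577]
-15 9.5 [490.83852706 298.15829255]
15 -9.5 [405.40673483 282.92918593]
15 9.5 [438.54618302 256.03041354]
time_s: 4.12
position: [0.6104, 0.0443, 0.1337]
tcp_rot: [[-0.002, -0.767, -0.642], [0.0, -0.642, 0.767], [-1.0, 0.001, 0.001]]
force: [-0.0, 0.1, -0.4]
opening: 0.003
```

```bash
python3 - <<'E'
from h import *
d=bot.capture('scene');s=bot.read_state();p=np.array(s['position']);R=np.array(s['tcp_rot'])
im=d['color'][:,:,::-1];u,v=proj(d,p).astype(int);print(u,v)
cr=cv2.resize(im[v-37:v+38,u-50:u+50],(800,600),interpolation=cv2.INTER_CUBIC)
cr=cv2.convertScaleAbs(cr,alpha=1.6,beta=20)
for dx in (11,0,-30):
  q=p+R@np.array([dx,0,0])/1000;a=(proj(d,q)-[u-50,v-37]+.5)*8;cv2.circle(cr,tuple(int(k) for k in a),4,(0,0,255),-1)
cv2.imwrite('pics/s2.png',cr)
E
```

```text
319 231
```

View pics/s2.png

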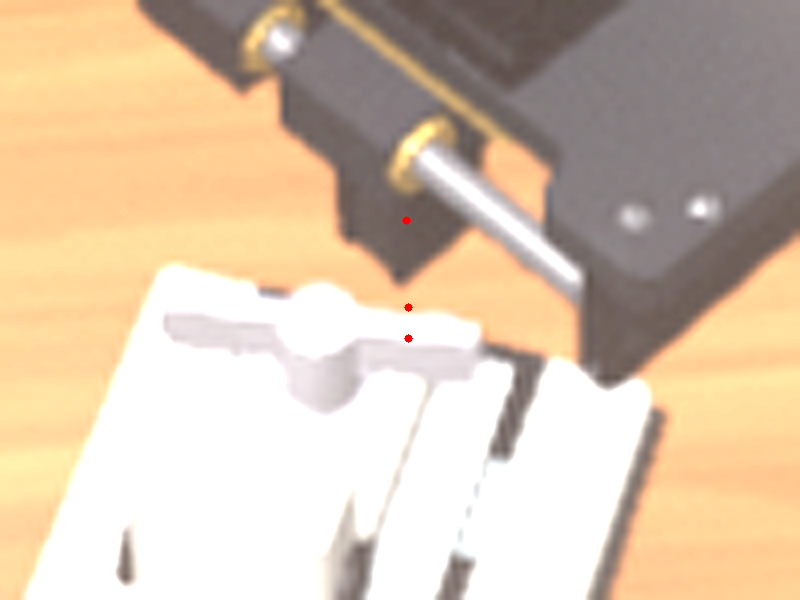

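The projected TCP and tip points don't match the drawn fingertip. They are about 13 px off, so the tool sits higher or further back than the state says. I'll move out to where both cameras see the fingers and triangulate before touching anything.

```bash
python3 -m inch '{"dp":[[-20,0,0],[-35,0,0],[-25,0,0],[0,20,-10],[0,34,-16],[0,34,-16],[0,34,-16],[0,34,-16],[0,34,-16],[0,34,-16],[0,34,-16],[0,34,-16],[0,34,-16],[0,18,-8],[0,0,0],[0,0,0],[0,0,0]],"yaw":[0,0,0,0,0,0,0,0,0,0,0,0,0,0,0,0,0]}'
python3 - <<'E'
from h import *
s=bot.read_state();p=np.array(s['position']);R=np.array(s['tcp_rot']);print(s['time_s'])
for n in('top','scene'):
    c=bot.capture(n);im=c['color'][:,:,::-1].copy()
    print(n,'base',proj(c,[0,0,0]))
    u,v=proj(c,p).astype(int);u=min(max(u,100),540);v=min(max(v,75),405);o=np.array([u-100,v-75]);print(o)
    cr=cv2.convertScaleAbs(cv2.resize(im[v-75:v+75,u-100:u+100],(800,600),interpolation=cv2.INTER_CUBIC),alpha=1.5,beta=15)
    for dx,col in((11,(0,0,255)),(-30,(0,255,0))):
      q=p+R@np.array([dx,0,0])/1000;a=(proj(c,q)-o+.5)*4;cv2.circle(cr,tuple(int(k) for k in a),4,col,-1)
    cv2.imwrite(f'pics/{n}3.png',cr)
E
```

```text
time_s: 5.58
position: [0.4514, -0.2998, 0.2147]
tcp_rot: [[-0.0, -0.767, -0.642], [0.001, -0.642, 0.767], [-1.0, -0.001, 0.001]]
force: [0.7, 0.9, -0.2]
opening: 0.002
5.5833
top base [349.51731512 593.81165762]
[440 273]
scene base [279.45472277  59.3895122 ]
[ 5 67]
```

View pics/top3.png

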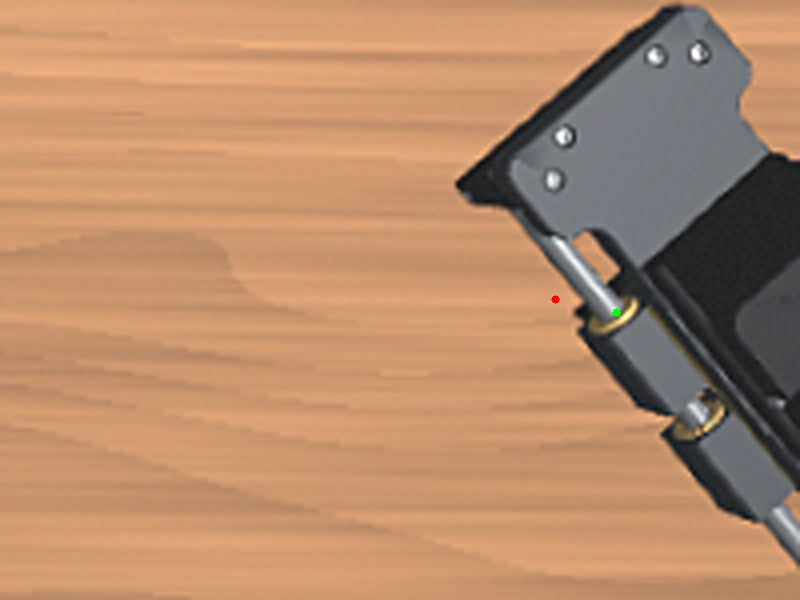

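View pics/scene3.png

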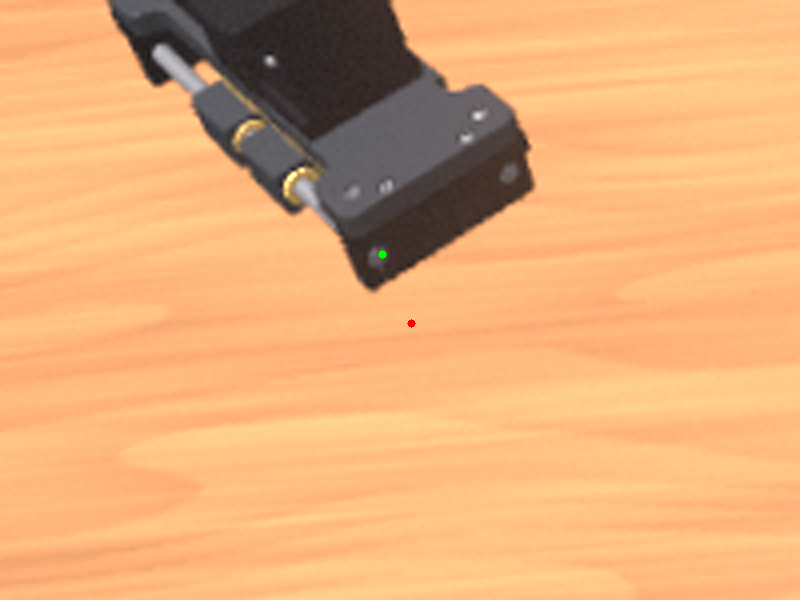

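The fingers appear well away from the projected TCP in both views, although the base projects correctly at (279,59). I'll triangulate the gripper's end-plate corner, seen at top crop (460,185) and scene crop (530,188), together with the rail bushings.

```bash
python3 - <<'E'
from h import *
from scipy.optimize import least_squares
c=bot.capture('top');d=bot.capture('scene');s=bot.read_state();p=np.array(s['position']);R=np.array(s['tcp_rot'])
T=lambda q:(440+(q[0]+.5)/4-.5,273+(q[1]+.5)/4-.5);S=lambda q:(5+(q[0]+.5)/4-.5,67+(q[1]+.5)/4-.5)
o1,d1=ray(c,T((460,185)));o2,d2=ray(d,S((531,188)))
A=np.c_[d1,-d2];k,_,_,_=np.linalg.lstsq(A,o2-o1,rcond=None);P1=o1+k[0]*d1;P2=o2+k[1]*d2
print('corner',P1,P2,'tool mm',1000*R.T@((P1+P2)/2-p))
f=lambda v:np.r_[proj(c,p+R@np.array([v[0],v[1],v[3]+v[4]])/1000)-T((613,316)),proj(d,p+R@np.array([v[0],v[1],v[3]-v[4]])/1000)-S((300,185)),proj(c,p+R@np.array([v[0],v[2],v[3]+v[4]])/1000)-T((698,415)),proj(d,p+R@np.array([v[0],v[2],v[3]-v[4]])/1000)-S((248,135))]
r=least_squares(f,[-80,-30,10,0,25]);print('x yA yB zc w',r.x,r.fun)
# scene-only corner pair at same height
print(s['joint_positions'])
cv2.imwrite('pics/sceneall.png',d['color'][:,:,::-1]);cv2.imwrite('pics/topall.png',c['color'][:,:,::-1])
E
```

```text
corner [ 0.49429822 -0.21892353  0.31336001] [ 0.49445673 -0.21682219  0.31243302] tool mm [-97.9935275  -84.97684684  35.12346224]
x yA yB zc w [-111.77559112  -32.72255632    4.62301038   -0.72420749   28.70651182] [ 0.11161679 -0.45219571 -0.31098136 -0.44749152 -0.10941643  0.45092552
  0.3233637   0.47492428]
[-4.53472566e+01  2.24476092e+01  9.26757612e+01  1.37347357e-02
  6.48939212e+01  9.45861964e+01]
```

View pics/sceneall.png

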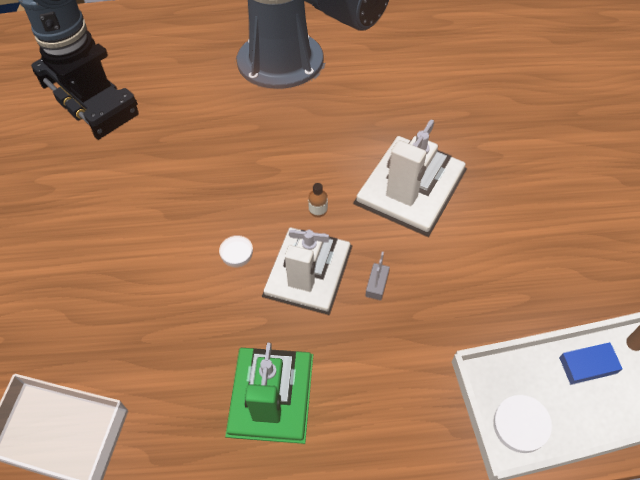

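View pics/topall.png

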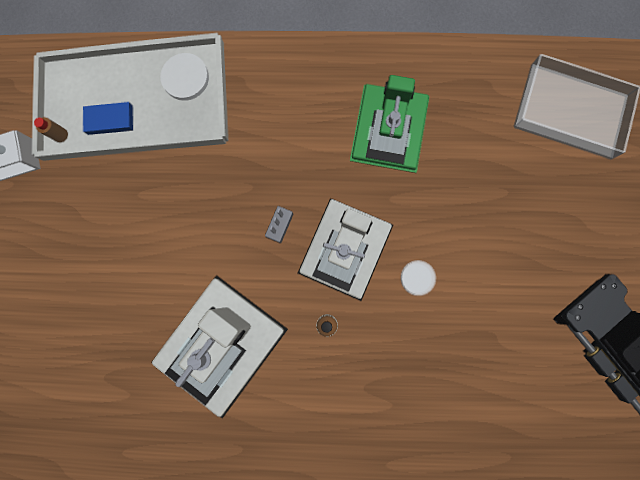

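The cameras agree with each other. Laterally the gripper is where the state says (z offset about -0.7 mm). Along the tool axis, its body sits about 38 mm higher than the reported TCP implies. I'll fit the fingertip corners from the earlier crop with that.

```bash
python3 - <<'E'
from h import *
from scipy.optimize import least_squares
d=bot.capture('scene');p=np.array([.6104,.0443,.1337]);R=np.array([[-.002,-.767,-.642],[0,-.642,.767],[-1,.001,.001]])
S=lambda q:np.array([269+(q[0]+.5)/8-.5,194+(q[1]+.5)/8-.5])
pts=[((400,285),-1,-1),((480,230),-1,1),((340,235),1,-1)]
for zc in(-3,-.7,2):
    f=lambda v:np.concatenate([proj(d,p+R@np.array([v[0],v[1]+sy*v[2],zc+sz*v[3]])/1000)-S(q) for q,sy,sz in pts])
    r=least_squares(f,[-26,0,10,10]);print(zc,r.x,abs(r.fun).max())
E
python3 -m inch '{"dp":[[20,0,0],[30,0,0],[40,0,0],[40,0,0],[30,0,0],[20,0,0],[10,0,0],[0,0,0],[0,0,0]],"yaw":[0,0,0,0,0,0,0,0,0]}'
python3 - <<'E'
from h import *
s=bot.read_state();p=np.array(s['position']);R=np.array(s['tcp_rot']);print(s['time_s'],s['force'])
for n in('top','scene'):
    c=bot.capture(n);im=c['color'][:,:,::-1].copy()
    u,v=proj(c,p).astype(int);u=min(max(u,100),540);v=min(max(v,75),405);o=np.array([u-100,v-75]);print(o)
    cr=cv2.convertScaleAbs(cv2.resize(im[v-75:v+75,u-100:u+100],(800,600),interpolation=cv2.INTER_CUBIC),alpha=1.5,beta=15)
    for dx,col in((11,(0,0,255)),(-27,(0,255,0))):
      q=p+R@np.array([dx,0,0])/1000;a=(proj(c,q)-o+.5)*4;cv2.circle(cr,tuple(int(k) for k in a),4,col,-1)
    cv2.imwrite(f'pics/{n}4.png',cr)
E
```

```text
-3 [-33.06347494  -3.65362175   8.87252144  10.29729683] 0.4097979450751552
-0.7 [-28.51620781  -1.29870558   8.92577385  10.35910022] 0.40979770070765653
2 [-23.17811294   1.46575999   8.98828751  10.43165178] 0.40979739800303605
time_s: 6.58
position: [0.452, -0.3008, 0.0251]
tcp_rot: [[0.0, -0.766, -0.642], [-0.0, -0.642, 0.766], [-1.0, -0.0, -0.0]]
force: [-0.1, -0.5, 0.0]
opening: 0.006
6.5833 [-0.11865457 -0.50392483  0.02002208]
[429 261]
[ 34 136]
```

View pics/scene4.png

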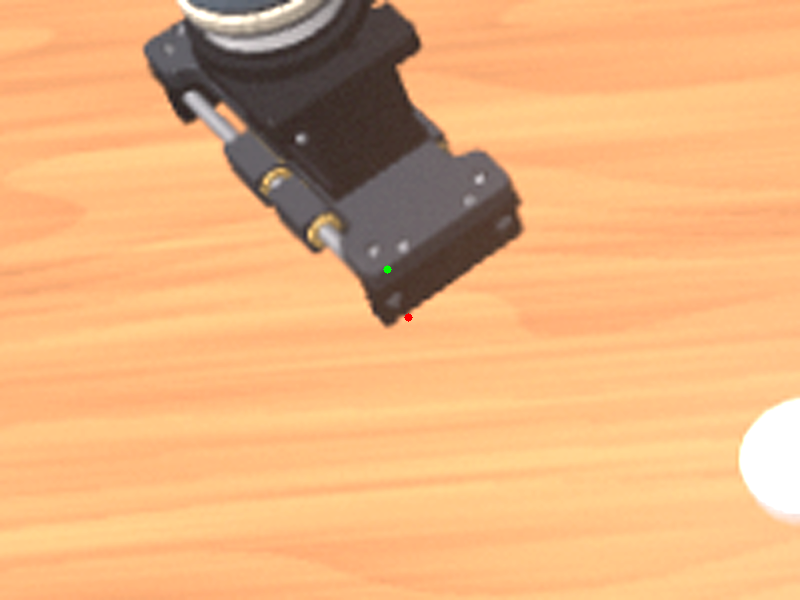

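View pics/top4.png

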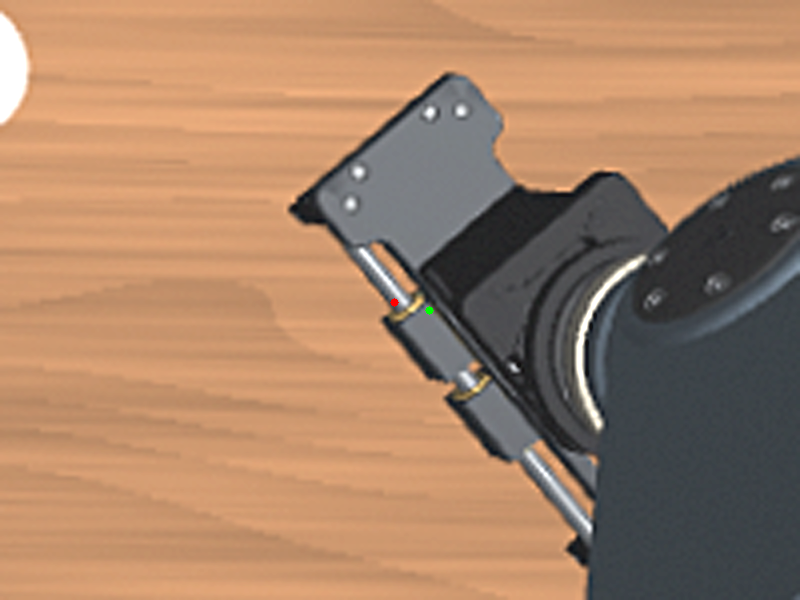

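The fit gives closed fingertips of about 18 x 20 mm, with the tip about 27 mm behind the reported TCP, so tip z is roughly TCP z + 0.027. I'll use that, with R = 26 mm, φ start at 50° and descent in stages.

```bash
python3 -m inch '{"dp":[[-25,0,0],[-40,0,0],[-40,0,0],[-10,-20,9],[0,-34,16],[0,-34,16],[0,-34,15],[0,-34,16],[0,-34,15],[0,-34,16],[0,-34,16],[0,-34,15],[0,-30,14],[0,-15,7],[0,0,0],[0,0,0],[0,0,0]],"yaw":[0,0,0,0,0,0,0,0,0,0,0,0,0,6,6,0,0]}'
python3 -c "
from h import *
where(26,50,.1025)"
```

```text
time_s: 8.1
position: [0.6107, 0.0346, 0.1414]
tcp_rot: [[0.002, -0.882, -0.471], [-0.0, -0.471, 0.882], [-1.0, -0.002, -0.002]]
force: [-0.3, 0.7, 1.0]
opening: 0.009
t 8.1 p [0.6107 0.0346 0.1414] j6 144.7 R 23.3 phi 43.8 phi_from_yaw 50.3 F [-0.25  0.71  1.04] op 0.008882715656639364
need dp mm [38.9 -2.7  2.6] yaw 0.3
```

```bash
python3 -m inch '{"dp":[[15,-2.7,2.6],[24,0,0],[0,0,0],[0,0,0]],"yaw":[0,0,0,0]}'
python3 - <<'E'
from h import *
where(26,50,.0625)
for n in['scene']:
    c=bot.capture(n);im=c['color'][:,:,::-1]
    u,v=proj(c,[.589,.026,.1]).astype(int);cr=cv2.convertScaleAbs(cv2.resize(im[v-45:v+45,u-60:u+60],(800,600),interpolation=cv2.INTER_CUBIC),alpha=1.3,beta=10)
    s=bot.read_state();p=np.array(s['position']);a=(proj(c,p+[0,0,.0275])-[u-60,v-45]+.5)*6.667;cv2.circle(cr,tuple(int(k) for k in a),4,(0,255,0),-1)
    cv2.imwrite(f'pics/{n}5.png',cr)
E
```

```text
time_s: 8.43
position: [0.6102, 0.0372, 0.1005]
tcp_rot: [[-0.003, -0.883, -0.469], [0.0, -0.469, 0.883], [-1.0, 0.002, 0.001]]
force: [-0.1, -0.3, -0.4]
opening: 0.005
t 8.4333 p [0.6102 0.0372 0.1005] j6 145.1 R 24.0 phi 50.0 phi_from_yaw 50.1 F [-0.1  -0.27 -0.42] op 0.00541176425881897
need dp mm [38.  -2.1 -0. ] yaw 0.1
```

View pics/scene5.png

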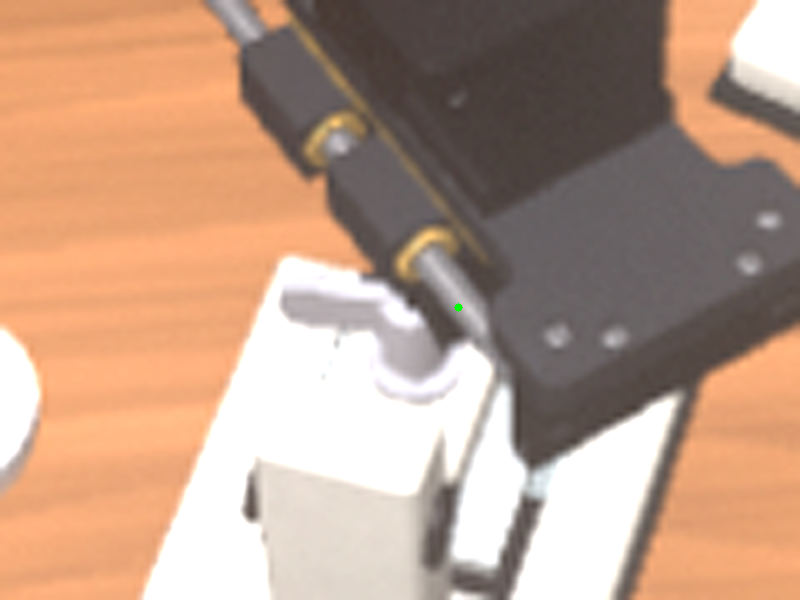

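The fingertip now shows at about (455,335), in front of the hub and above the wing line. That agrees with the corrected tip (green dot at 458,308). Descending.

```bash
python3 -m inch '{"dp":[[10,-2,0],[10,0,0],[8,0,0],[0,0,0]],"yaw":[0,0,0,0]}'
python3 -m inch '{"dp":[[5,0,0],[5,0,0],[0,0,0],[0,0,0]],"yaw":[0,0,0,0]}'
python3 - <<'E'
from h import *
where(26,50,.0625)
for n in['scene']:
    c=bot.capture(n);im=c['color'][:,:,::-1]
    u,v=proj(c,[.589,.026,.1]).astype(int);cr=cv2.convertScaleAbs(cv2.resize(im[v-45:v+45,u-60:u+60],(800,600),interpolation=cv2.INTER_CUBIC),alpha=1.3,beta=10)
    cv2.imwrite(f'pics/{n}6.png',cr)
E
```

```text
time_s: 8.82
position: [0.6117, 0.039, 0.0709]
tcp_rot: [[-0.004, -0.883, -0.468], [0.0, -0.469, 0.883], [-1.0, 0.003, 0.002]]
force: [-0.9, -0.8, 0.4]
opening: 0.008
time_s: 9.15
position: [0.613, 0.0389, 0.0625]
tcp_rot: [[-0.001, -0.883, -0.469], [0.0, -0.469, 0.883], [-1.0, 0.001, 0.0]]
force: [0.3, -0.4, -0.9]
opening: 0.005
t 9.15 p [0.613  0.0389 0.0625] j6 145.3 R 27.3 phi 50.5 phi_from_yaw 50.1 F [ 0.3  -0.37 -0.9 ] op 0.005272372574568709
need dp mm [ 0.   1.3 -0.2] yaw 0.1
```

View pics/scene6.png

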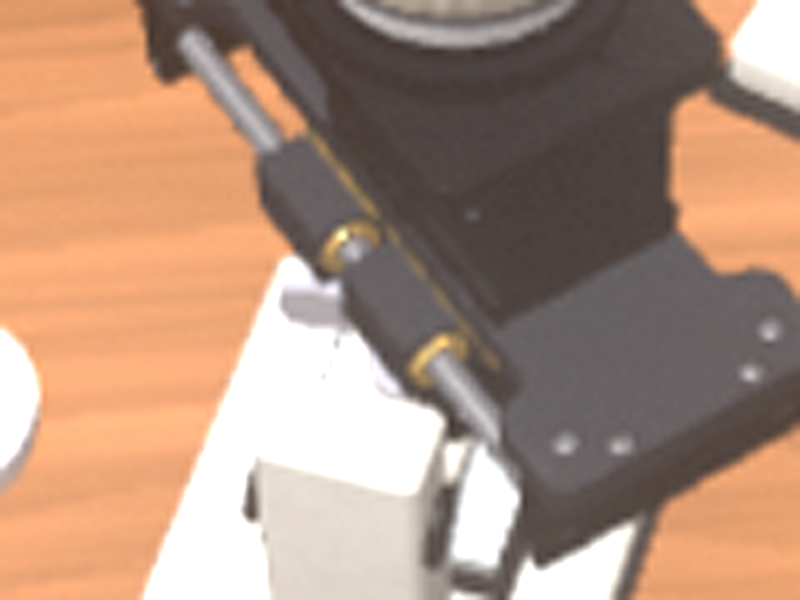

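No contact force so far. I'll make the first part of the stroke and watch the force.

```bash
python3 -m inch '{"dp":[[0,1.2,3.2],[0,0.2,3.2],[0,0.2,3.2],[0,0.2,3.2],[0,0.2,3.2],[0,0.2,3.2],[0,0.2,3.2],[0,0.2,3.2]],"yaw":[-7,-7,-7,-7,-7,-7,-7,-7]}'
python3 - <<'E'
from h import *
where(26,106,.0625)
for n in['scene']:
    c=bot.capture(n);im=c['color'][:,:,::-1]
    u,v=proj(c,[.589,.026,.1]).astype(int);cr=cv2.convertScaleAbs(cv2.resize(im[v-45:v+45,u-60:u+60],(800,600),interpolation=cv2.INTER_CUBIC),alpha=1.3,beta=10)
    cv2.imwrite(f'pics/{n}7.png',cr)
E
```

```text
time_s: 9.87
position: [0.5932, 0.0529, 0.0634]
tcp_rot: [[0.003, -0.1, -0.995], [0.001, -0.995, 0.1], [-1.0, -0.001, -0.003]]
force: [2.1, 1.2, -0.6]
opening: 0.005
t 9.8667 p [0.5932 0.0529 0.0634] j6 90.0 R 27.2 phi 103.4 phi_from_yaw 106.5 F [ 2.1   1.24 -0.64] op 0.0052465673076666245
need dp mm [0.9 1.2 1.2] yaw 0.5
```

View pics/scene7.png

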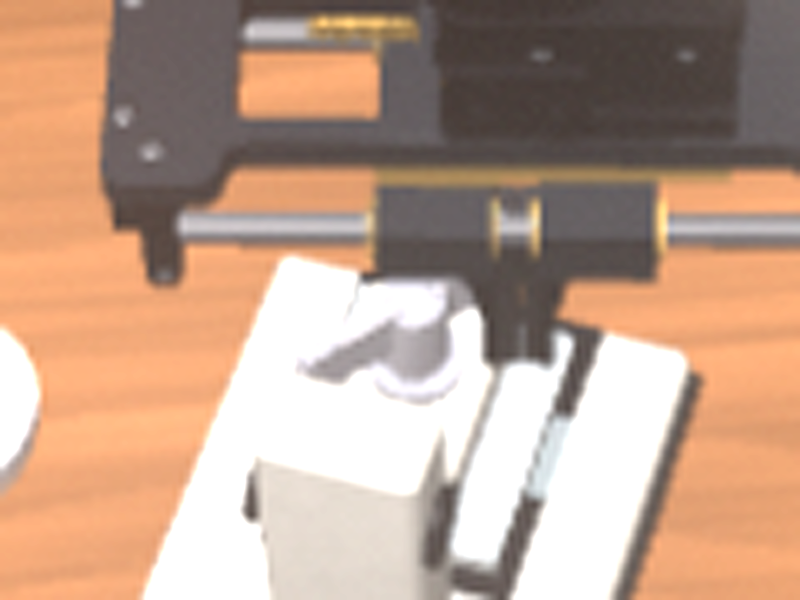

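It works: the wing has turned ahead of the finger (tip at 520,345) with a force of about 2 N. Continuing the stroke.

```bash
python3 -m inch '{"dp":[[0,0.8,3.5],[0,0.3,3.4],[0,0.2,3.2],[0,0.2,3.2],[0,0.2,3.2],[0,0.2,3.2],[0,0.2,3.2],[0,0.2,3.2],[0,0.2,3.2],[0,0.2,3.2],[0,0.2,3.2],[0,0.2,3.2]],"yaw":[-7,-7,-7,-7,-7,-7,-7,-7,-7,-7,-7,-7]}'
python3 -c "
from h import *
where(26,190,.0625)"
```

```text
time_s: 10.92
position: [0.5634, 0.0313, 0.0633]
tcp_rot: [[0.001, 0.979, -0.206], [0.001, -0.206, -0.979], [-1.0, 0.001, -0.001]]
force: [0.1, 2.4, -0.1]
opening: 0.001
t 10.9167 p [0.5634 0.0313 0.0633] j6 3.6 R 26.2 phi 190.5 phi_from_yaw 190.3 F [ 0.13  2.42 -0.1 ] op 0.0012625835186600514
need dp mm [ 0.8  0.2 -0.2] yaw 0.3
```

```bash
python3 -m inch '{"dp":[[0,0.2,3.2],[0,0.2,3.2],[0,0.2,3.2],[0,0.2,3.2],[0,0.2,3.2],[0,0.2,3.2],[0,0.2,3.2],[0,0.2,3.2],[0,0.2,3.2],[0,0.2,3.2],[0,0.2,3.2],[0,0.2,3.2]],"yaw":[-7,-7,-7,-7,-7,-7,-7,-7,-7,-7,-7,-7]}'
python3 - <<'E'
from h import *
where(26,274,.0625)
for n in['scene']:
    c=bot.capture(n);im=c['color'][:,:,::-1]
    u,v=proj(c,[.589,.026,.1]).astype(int);cr=cv2.convertScaleAbs(cv2.resize(im[v-45:v+45,u-60:u+60],(800,600),interpolation=cv2.INTER_CUBIC),alpha=1.3,beta=10)
    cv2.imwrite(f'pics/{n}8.png',cr)
E
```

```text
time_s: 11.92
position: [0.5794, 0.0005, 0.063]
tcp_rot: [[-0.002, 0.307, 0.952], [0.0, 0.952, -0.307], [-1.0, -0.001, -0.002]]
force: [-2.0, 0.8, 0.8]
opening: 0.005
t 11.9167 p [5.794e-01 5.000e-04 6.300e-02] j6 -83.1 R 27.3 phi 271.6 phi_from_yaw 274.3 F [-1.96  0.76  0.77] op 0.004955247336217696
need dp mm [0.5 1.3 1.1] yaw 0.3
```

View pics/scene8.png

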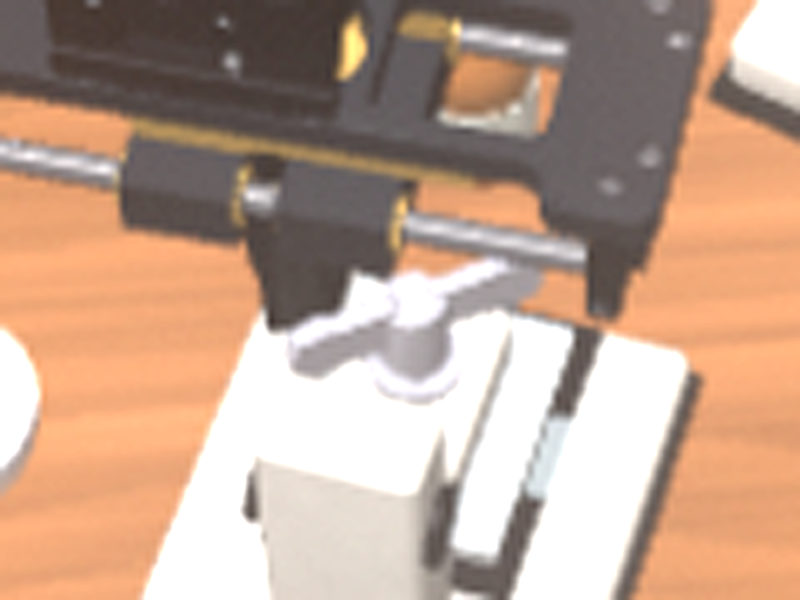

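Wing pushed to about 303° (the near wing at (300,350)), with force still about 2 N. Now back off, lift, and return above the wings.

```bash
python3 -m inch '{"dp":[[0,1.2,-1],[-20,0,0],[-20,0,0],[0,0.2,-3.2],[0,0.2,-3.2],[0,0.2,-3.2],[0,0.2,-3.2],[0,0.2,-3.2],[0,0.2,-3.2],[0,0.2,-3.2],[0,0.2,-3.2],[0,0.2,-3.2],[0,0.2,-3.2],[0,0.2,-3.2],[0,0.2,-3.2],[0,0.2,-3.2],[0,0.2,-3.2],[0,0.2,-3.2],[0,0.2,-3.2],[0,0.2,-3.2]],"yaw":[0,0,0,7,7,7,7,7,7,7,7,7,7,7,7,7,7,7,7,7]}'
python3 -m inch '{"dp":[[0,0.2,-3.2],[0,0.2,-3.2],[0,0.2,-3.2],[0,0.2,-3.2],[0,0.2,-3.2],[0,0.2,-3.2],[0,0.2,-3.2],[0,0.2,-3.2],[0,0.2,-3.2],[0,0.2,-3.2],[0,0.2,-3.2],[0,0.2,-3.2],[0,0.2,-3.2],[0,0.2,-3.2],[0,0,0],[0,0,0]],"yaw":[7,7,7,7,7,7,7,7,7,7,7,7,7,7,0,0]}'
python3 -c "
from h import *
where(26,57,.0625)"
```

```text
time_s: 13.63
position: [0.5705, 0.0464, 0.1032]
tcp_rot: [[0.001, 0.673, -0.739], [-0.0, -0.739, -0.673], [-1.0, 0.001, -0.001]]
force: [0.1, -0.7, 0.1]
opening: 0.004
time_s: 14.97
position: [0.6098, 0.0419, 0.103]
tcp_rot: [[0.001, -0.82, -0.573], [0.0, -0.573, 0.82], [-1.0, -0.0, -0.0]]
force: [-0.2, -0.2, 0.3]
opening: 0.005
t 14.9667 p [0.6098 0.0419 0.103 ] j6 138.5 R 26.2 phi 59.6 phi_from_yaw 57.1 F [-0.23 -0.24  0.33] op 0.0045180210944548976
need dp mm [40.5  0.2 -1.2] yaw 0.1
```

```bash
python3 -m inch '{"dp":[[14,0.2,-1],[14,0,0],[12,0,0],[0,0,0]],"yaw":[0,0,0,0]}'
python3 -c "
from h import *
where(26,57,.0625)"
```

```text
time_s: 15.3
position: [0.6078, 0.0413, 0.0604]
tcp_rot: [[-0.005, -0.819, -0.573], [0.001, -0.573, 0.819], [-1.0, 0.004, 0.004]]
force: [-0.4, -0.2, 0.1]
opening: 0.0
t 15.3 p [0.6078 0.0413 0.0604] j6 138.4 R 24.3 phi 61.4 phi_from_yaw 57.2 F [-0.39 -0.16  0.13] op 2.3381803200013944e-05
need dp mm [-2.1 -1.8 -1.9] yaw 0.2
```

```bash
python3 -m inch '{"dp":[[-1,-0.8,2],[0,0,3.2],[0,0.2,3.2],[0,0.2,3.2],[0,0.2,3.2],[0,0.2,3.2],[0,0.2,3.2],[0,0.2,3.2],[0,0.2,3.2],[0,0.2,3.2],[0,0.2,3.2],[0,0.2,3.2],[0,0.2,3.2],[0,0.2,3.2],[0,0.2,3.2],[0,0.2,3.2],[0,0.2,3.2],[0,0.2,3.2]],"yaw":[-7,-7,-7,-7,-7,-7,-7,-7,-7,-7,-7,-7,-7,-7,-7,-7,-7,-7]}'
python3 -c "
from h import *
where(26,183,.0625)"
```

```text
time_s: 16.8
position: [0.5647, 0.035, 0.0643]
tcp_rot: [[-0.001, 0.947, -0.321], [0.001, -0.321, -0.947], [-1.0, -0.001, -0.001]]
force: [-0.4, 2.4, 0.7]
opening: 0.006
t 16.8 p [0.5647 0.035  0.0643] j6 10.8 R 25.9 phi 181.9 phi_from_yaw 183.5 F [-0.43  2.38  0.69] op 0.006275645758348553
need dp mm [ 1.8 -0.1  0.5] yaw 0.5
```

```bash
python3 -m inch '{"dp":[[1,0.2,3.5],[0,0.2,3.2],[0,0.2,3.2],[0,0.2,3.2],[0,0.2,3.2],[0,0.2,3.2],[0,0.2,3.2],[0,0.2,3.2],[0,0.2,3.2],[0,0.2,3.2],[0,0.2,3.2],[0,0.2,3.2],[0,0.2,3.2]],"yaw":[-7,-7,-7,-7,-7,-7,-7,-7,-7,-7,-7,-7,-7]}'
python3 -c "
from h import *
where(26,274,.0625)
c=bot.capture('scene');im=c['color'][:,:,::-1]
u,v=proj(c,[.589,.026,.1]).astype(int);cv2.imwrite('pics/s9.png',cv2.convertScaleAbs(cv2.resize(im[v-45:v+45,u-60:u+60],(800,600),interpolation=cv2.INTER_CUBIC),alpha=1.3,beta=10))"
```

```text
time_s: 17.88
position: [0.5806, 0.0008, 0.063]
tcp_rot: [[-0.003, 0.304, 0.953], [0.001, 0.953, -0.304], [-1.0, -0.0, -0.003]]
force: [-2.1, 0.2, 1.8]
opening: 0.005
t 17.8833 p [0.5806 0.0008 0.063 ] j6 -83.3 R 26.5 phi 273.7 phi_from_yaw 274.5 F [-2.13  0.23  1.81] op 0.004952587856630264
need dp mm [0.5 0.5 0.1] yaw 0.5
```

View pics/s9.png

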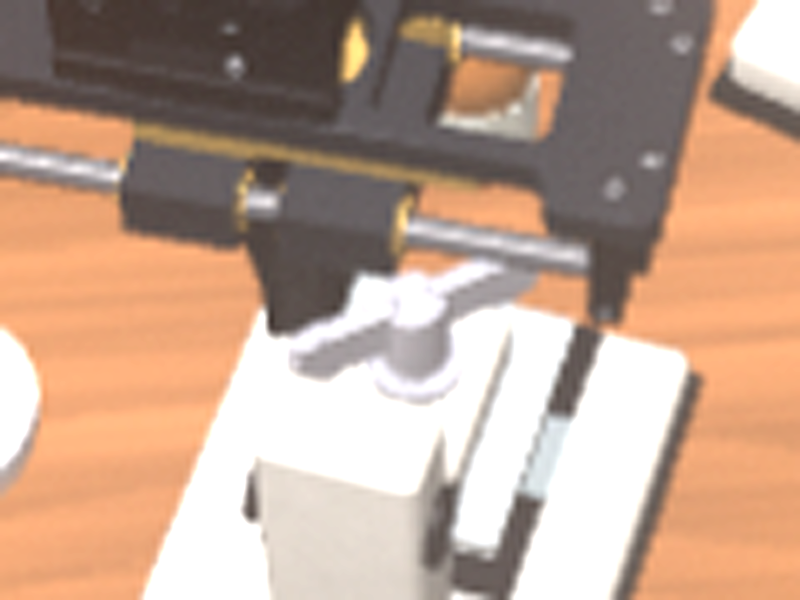

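The wings are again at about 304° (near ear at (300,355)), so the screw is near 484°. Return and third stroke.

```bash
python3 -m inch '{"dp":[[0,0.5,-1],[-20,0,0],[-20,0,0],[0,0.2,-3.2],[0,0.2,-3.2],[0,0.2,-3.2],[0,0.2,-3.2],[0,0.2,-3.2],[0,0.2,-3.2],[0,0.2,-3.2],[0,0.2,-3.2],[0,0.2,-3.2],[0,0.2,-3.2],[0,0.2,-3.2],[0,0.2,-3.2],[0,0.2,-3.2],[0,0.2,-3.2],[0,0.2,-3.2],[0,0.2,-3.2],[0,0.2,-3.2]],"yaw":[0,0,0,7,7,7,7,7,7,7,7,7,7,7,7,7,7,7,7,7]}'
python3 -m inch '{"dp":[[0,0.2,-3.2],[0,0.2,-3.2],[0,0.2,-3.2],[0,0.2,-3.2],[0,0.2,-3.2],[0,0.2,-3.2],[0,0.2,-3.2],[0,0.2,-3.2],[0,0.2,-3.2],[0,0.2,-3.2],[0,0.2,-3.2],[0,0.2,-3.2],[0,0.2,-3.2],[0,0.2,-3.2],[0,0,0],[0,0,0]],"yaw":[7,7,7,7,7,7,7,7,7,7,7,7,7,7,0,0]}'
python3 -c "
from h import *
where(26,57,.0625)"
```

```text
time_s: 19.6
position: [0.5718, 0.0457, 0.1033]
tcp_rot: [[0.001, 0.674, -0.738], [-0.0, -0.738, -0.674], [-1.0, 0.001, -0.001]]
force: [0.3, 0.4, 0.4]
opening: 0.008
time_s: 20.93
position: [0.6111, 0.0411, 0.1031]
tcp_rot: [[0.001, -0.819, -0.574], [0.0, -0.574, 0.819], [-1.0, -0.001, -0.0]]
force: [0.1, -0.3, -0.1]
opening: 0.005
t 20.9333 p [0.6111 0.0411 0.1031] j6 138.4 R 26.8 phi 56.6 phi_from_yaw 57.2 F [ 0.06 -0.34 -0.11] op 0.0050928791599411756
need dp mm [40.6  0.8  0.2] yaw 0.2
```

```bash
python3 -m inch '{"dp":[[14,0,0],[14,0,0],[12,0,0],[0,0,0],[0,0,3.2],[0,0.2,3.2],[0,0.2,3.2],[0,0.2,3.2],[0,0.2,3.2],[0,0.2,3.2],[0,0.2,3.2],[0,0.2,3.2],[0,0.2,3.2],[0,0.2,3.2],[0,0.2,3.2],[0,0.2,3.2],[0,0.2,3.2],[0,0.2,3.2],[0,0.2,3.2],[0,0.2,3.2]],"yaw":[0,0,0,0,-7,-7,-7,-7,-7,-7,-7,-7,-7,-7,-7,-7,-7,-7,-7,-7]}'
python3 -c "
from h import *
where(26,169,.0625)"
```

```text
time_s: 22.6
position: [0.5671, 0.0413, 0.0633]
tcp_rot: [[-0.0, 0.842, -0.54], [0.001, -0.54, -0.842], [-1.0, -0.001, -0.001]]
force: [-0.0, 2.7, -0.0]
opening: 0.007
t 22.6 p [0.5671 0.0413 0.0633] j6 25.5 R 26.7 phi 167.3 phi_from_yaw 169.5 F [-0.04  2.72 -0.01] op 0.007450141189839458
need dp mm [0.8 0.7 0.8] yaw 0.5
```

```bash
python3 -m inch '{"dp":[[0,0.8,3.6],[0,0.2,3.2],[0,0.2,3.2],[0,0.2,3.2],[0,0.2,3.2],[0,0.2,3.2],[0,0.2,3.2],[0,0.2,3.2],[0,0.2,3.2],[0,0.2,3.2],[0,0.2,3.2],[0,0.2,3.2],[0,0.2,3.2],[0,0.2,3.2],[0,0.2,3.2]],"yaw":[-7,-7,-7,-7,-7,-7,-7,-7,-7,-7,-7,-7,-7,-7,-7]}'
python3 -c "
from h import *
where(26,274,.0625)
c=bot.capture('scene');im=c['color'][:,:,::-1]
u,v=proj(c,[.589,.026,.1]).astype(int);cv2.imwrite('pics/s10.png',cv2.convertScaleAbs(cv2.resize(im[v-45:v+45,u-60:u+60],(800,600),interpolation=cv2.INTER_CUBIC),alpha=1.3,beta=10))"
```

```text
time_s: 23.85
position: [0.5804, 0.0009, 0.063]
tcp_rot: [[-0.003, 0.303, 0.953], [0.001, 0.953, -0.303], [-1.0, -0.0, -0.003]]
force: [-2.7, 1.4, 0.3]
opening: 0.009
t 23.85 p [0.5804 0.0009 0.063 ] j6 -83.3 R 26.5 phi 273.3 phi_from_yaw 274.5 F [-2.69  1.38  0.34] op 0.008988104387361862
need dp mm [0.5 0.5 0.3] yaw 0.5
```

View pics/s10.png

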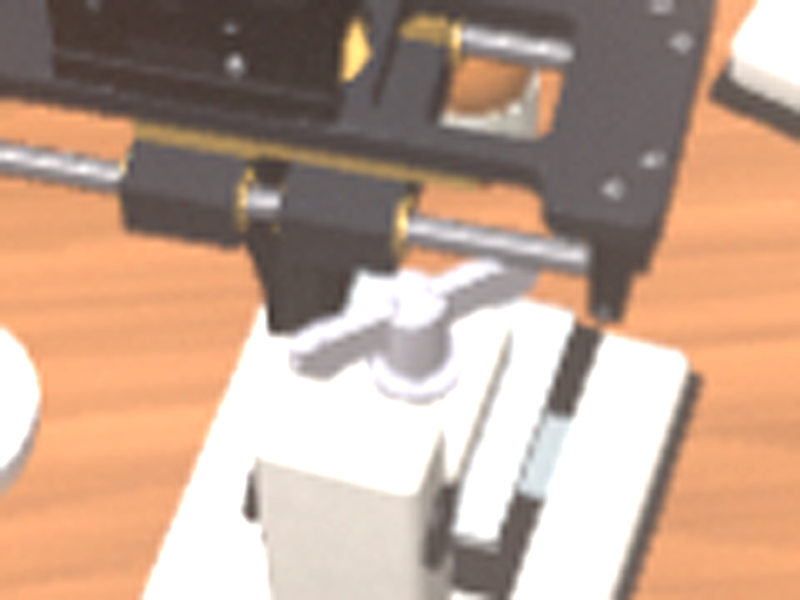

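```bash
python3 -m inch '{"dp":[[0,0.5,-1],[-20,0,0],[-20,0,0],[0,0.2,-3.2],[0,0.2,-3.2],[0,0.2,-3.2],[0,0.2,-3.2],[0,0.2,-3.2],[0,0.2,-3.2],[0,0.2,-3.2],[0,0.2,-3.2],[0,0.2,-3.2],[0,0.2,-3.2],[0,0.2,-3.2],[0,0.2,-3.2],[0,0.2,-3.2],[0,0.2,-3.2],[0,0.2,-3.2],[0,0.2,-3.2],[0,0.2,-3.2]],"yaw":[0,0,0,7,7,7,7,7,7,7,7,7,7,7,7,7,7,7,7,7]}'
python3 -m inch '{"dp":[[0,0.2,-3.2],[0,0.2,-3.2],[0,0.2,-3.2],[0,0.2,-3.2],[0,0.2,-3.2],[0,0.2,-3.2],[0,0.2,-3.2],[0,0.2,-3.2],[0,0.2,-3.2],[0,0.2,-3.2],[0,0.2,-3.2],[0,0.2,-3.2],[0,0.2,-3.2],[0,0,0],[14,0.3,0],[14,0,0],[12,0,0],[0,0,0]],"yaw":[7,7,7,7,7,7,7,7,7,7,7,7,7,0,0,0,0,0]}'
python3 -c "
from h import *
where(26,64,.0625)"
```

```text
time_s: 25.57
position: [0.5716, 0.0458, 0.1033]
tcp_rot: [[0.001, 0.675, -0.738], [-0.0, -0.738, -0.675], [-1.0, 0.001, -0.001]]
force: [0.5, -0.2, -0.4]
opening: 0.008
time_s: 27.07
position: [0.6064, 0.0439, 0.0605]
tcp_rot: [[-0.005, -0.743, -0.669], [0.001, -0.669, 0.743], [-1.0, 0.003, 0.004]]
force: [-0.3, 0.8, 0.0]
opening: 0.006
t 27.0667 p [0.6064 0.0439 0.0605] j6 131.6 R 24.9 phi 68.1 phi_from_yaw 64.2 F [-0.32  0.81  0.01] op 0.005839557768931334
need dp mm [-2.  -1.1 -1.8] yaw 0.2
```

```bash
python3 -m inch '{"dp":[[0,-0.5,2.2],[0,0.2,3.2],[0,0.2,3.2],[0,0.2,3.2],[0,0.2,3.2],[0,0.2,3.2],[0,0.2,3.2],[0,0.2,3.2],[0,0.2,3.2],[0,0.2,3.2]],"yaw":[-7,-7,-7,-7,-7,-7,-7,-7,-7,-7]}'
python3 -m inch '{"dp":[[0,0,0.9],[0,0,0.9],[0,0,0.9],[0,0,0]],"yaw":[-2,-2,-2,0]}'
python3 -c "
from h import *
where(26,150,.0625)
c=bot.capture('scene');im=c['color'][:,:,::-1]
u,v=proj(c,[.589,.026,.1]).astype(int);cv2.imwrite('pics/s11.png',cv2.convertScaleAbs(cv2.resize(im[v-45:v+45,u-60:u+60],(800,600),interpolation=cv2.INTER_CUBIC),alpha=1.3,beta=10))"
```

```text
time_s: 27.9
position: [0.5805, 0.0511, 0.0634]
tcp_rot: [[0.001, 0.379, -0.925], [0.001, -0.925, -0.379], [-1.0, -0.001, -0.002]]
force: [1.1, 2.5, -0.3]
opening: 0.012
time_s: 28.23
position: [0.5778, 0.0497, 0.0633]
tcp_rot: [[0.0, 0.469, -0.883], [0.001, -0.883, -0.469], [-1.0, -0.001, -0.001]]
force: [-1.1, 2.1, -0.5]
opening: 0.008
t 28.2333 p [0.5778 0.0497 0.0633] j6 55.8 R 26.2 phi 137.6 phi_from_yaw 140.2 F [-1.15  2.15 -0.45] op 0.007974499058963663
need dp mm [0.8 0.5 5.6] yaw -9.8
```

View pics/s11.png

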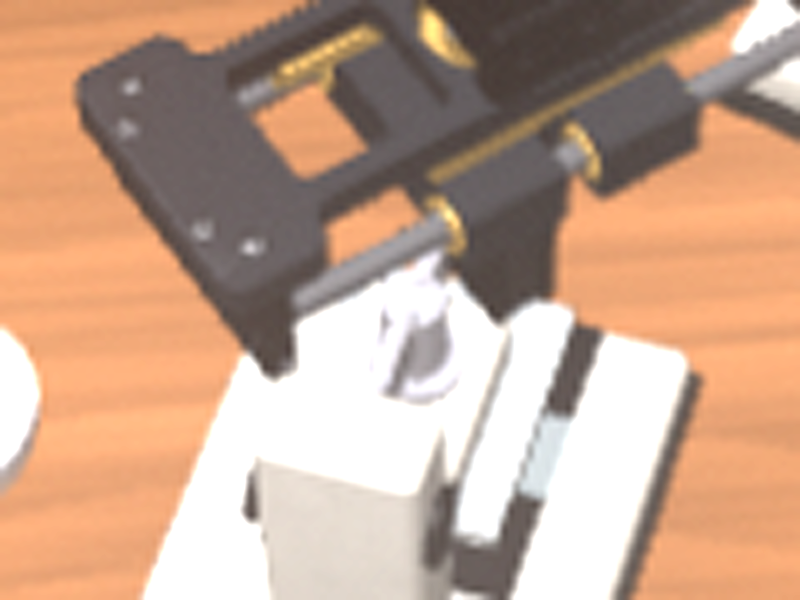

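```bash
python3 -m inch '{"dp":[[0,0,0.8],[0,0,0.8],[0,0,0.8],[0,0,0]],"yaw":[-1.5,-1.5,-1.5,0]}'
```

```text
time_s: 28.62
position: [0.5765, 0.0494, 0.0634]
tcp_rot: [[0.002, 0.536, -0.844], [0.003, -0.844, -0.536], [-1.0, -0.001, -0.003]]
force: [0.9, 5.4, 0.0]
opening: 0.01
```

```bash
python3 -m inch '{"dp":[[0,0,0.5],[0,0,0]],"yaw":[0,0]}'
python3 -m inch '{"dp":[[0,0,0.5],[0,0,0]],"yaw":[0,0]}'
python3 -c "
from h import *
where(26,150,.0625)"
```

```text
time_s: 28.78
position: [0.5765, 0.0493, 0.0634]
tcp_rot: [[0.003, 0.535, -0.845], [0.003, -0.845, -0.535], [-1.0, -0.001, -0.004]]
force: [0.9, 6.3, -0.1]
opening: 0.007
time_s: 28.95
position: [0.5764, 0.0493, 0.0634]
tcp_rot: [[0.004, 0.535, -0.845], [0.003, -0.845, -0.535], [-1.0, -0.001, -0.005]]
force: [2.1, 7.2, -1.4]
opening: 0.004
t 28.95 p [0.5764 0.0493 0.0634] j6 51.2 R 26.5 phi 140.5 phi_from_yaw 144.5 F [ 2.09  7.21 -1.41] op 0.004056704787415098
need dp mm [0.9 0.5 4.3] yaw -5.5
```

Force now rises (2 → 7 N) with no movement, so the stop has been reached. I'll back off, lift clear and look.

```bash
python3 -m inch '{"dp":[[0,0,-3],[0,0,-2],[-20,0,0],[-35,0,0],[-35,0,0],[0,12,15],[0,22,29],[0,22,29],[0,22,29],[0,22,29],[0,22,29],[0,22,29],[0,22,29],[0,22,29],[0,22,29],[0,12,15],[0,0,0],[0,0,0],[0,0,0]],"yaw":[0,0,0,0,0,0,0,0,0,0,0,0,0,0,0,0,0,0,0]}'
python3 - <<'E'
from h import *
c=bot.capture('top');im=c['color'][:,:,::-1].copy()
cv2.imwrite('pics/tf.png',cv2.resize(im[190:350,250:450],(750,600),interpolation=cv2.INTER_CUBIC))
d=bot.capture('scene');i2=d['color'][:,:,::-1].copy()
cv2.imwrite('pics/sf.png',cv2.resize(i2[170:320,210:410],(800,600),interpolation=cv2.INTER_CUBIC))
s=bot.read_state();print(s['time_s'],s['position'],s['force'])
E
```

```text
time_s: 30.53
position: [0.4524, -0.2929, 0.1528]
tcp_rot: [[-0.001, 0.536, -0.844], [0.001, -0.844, -0.536], [-1.0, -0.001, 0.0]]
force: [0.1, -0.0, -0.1]
opening: 0.008
30.6333 [ 0.45274425 -0.29214792  0.15281168] [-0.1972219   0.50728062  0.0935922 ]
```

View pics/tf.png

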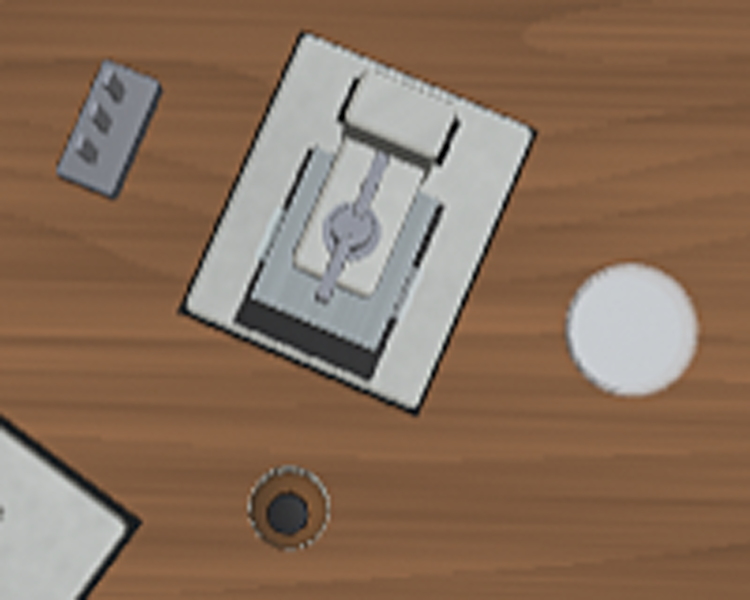

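View pics/sf.png

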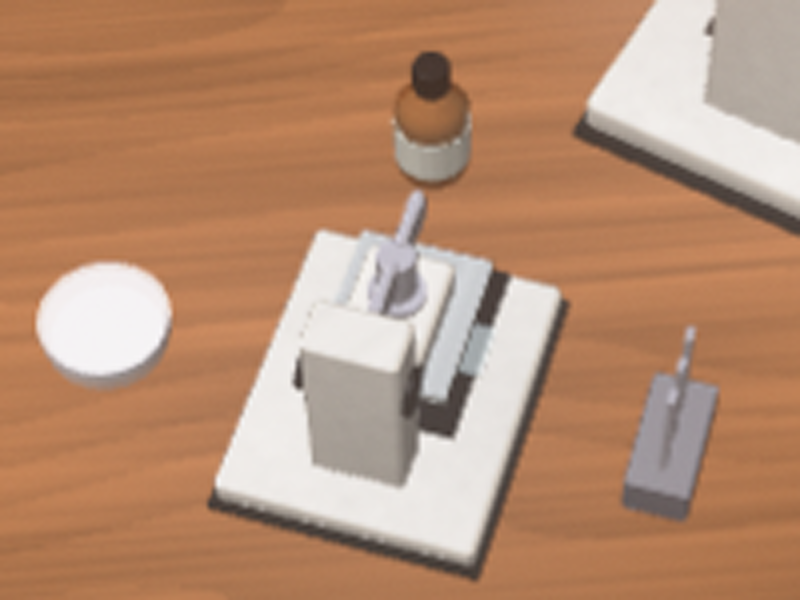

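The top crop shows the wings along the press axis (ears at (322,298) and (382,155)). The plate is visibly raised, and the dropper, tweezers and dish are at their original pixels. One last angle check, then I'll hand in.

```bash
python3 - <<'E'
from h import *
c=bot.capture('top')
f=lambda p:(250+(p[0]+.5)/3.75-.5,190+(p[1]+.5)/3.75-.5)
v=onz(c,f((382,155)),.105)-onz(c,f((323,297)),.105);print('wing press angle',np.degrees(np.arctan2(v[1],v[0]))+22.2)
a=cv2.imread('pics/top0.png').astype(int);b=c['color'][:,:,::-1].astype(int);D=(abs(a-b).max(2)>25)
for n,(x,y) in dict(dropper=(327,326),dish=(418,278),tweez=(279,224)).items():print(n,'changed px',D[y-22:y+22,x-18:x+18].sum())
print(bot.hand_in())
E
```

```text
wing press angle 0.8501213924346587
dropper changed px 0
dish changed px 0
tweez changed px 0
the job is handed in; nothing more can be done
None
```

I opened the small white press to its stop and handed the job in at about 31 s. `hand_in` gave no verdict. I used four one-sided strokes with the fingers shut, pushing the wings counter-clockwise and lifting back over them between strokes. I never gripped the screw.

**Screw:** It turned about 620° in total, from about 98° to the two-turn stop. At the end of the last stroke the force rose from 2 N to about 7 N with no further movement. That is the highest force I read, well under the 36 N limit. In the last picture the wings lie within 1° of the press axis.

**Plate:** It looks raised in the picture. I did not measure its height directly, so the full 16 mm is inferred from the turns counted and the stop.

**Bystanders:** The dropper, tweezers and dish show no changed pixels against the first picture. The arm ended clear of everything, with near-zero force.

**One disagreement:** In both cameras the gripper sat about 38 mm further back along the tool axis than the reported tool position implied. I corrected for this using the camera measurements, and the first stroke confirmed it.

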